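# Tag, prop and hold the display board in the pottery aisle

## Robot

A 6-joint arm with a two-finger parallel gripper is mounted at the origin on the work surface. World frame = base frame: x ahead of the robot, y to its left, z up, the work surface at z = 0. Lengths are in m, angles in rad, forces in N, time in s.
With the tool pointing down it reaches from about 0.275 to 0.85 m from the base axis. Payload 5.2 kg.
Tool frame: the origin (TCP) lies at the very end of the fingers, on their centre line; the grasp point (between the pads) lies 19 mm behind it; z points along the fingers, y is the direction in which the jaws open and shut (so a half turn about z gives the same grasp; the last joint's range is limited). The gripper opens to 85 mm and grips with 20 to 120 N. Pads are 22 mm wide; open, the fingers measure 114 mm over their backs; the gripper's body (76 mm by 85 mm) begins 54 mm behind the grasp point. The pads swing forward as they close: fully open they stand 13 mm farther back than shut.
Start: joints at [-1.318, 0.259, 1.535, -0, 1.348, -0.203], TCP at [0.242, -0.494, 0.231] pointing down, gripper open.
Joint ranges: [-3.14, 3.14], [-0.91, 2.08], [0.19, 2.58], [-1.22, 4.36], [0.22, 2.71], [-3.12, 3.12]. Speed limits (rad/s): [2.57, 2.57, 3.14, 3.14, 3.14, 3.14].

## Interface

Orientations are given as a unit quaternion [w, x, y, z].
In Python, from rig import telemetry, get_image, workorder gives the robot as it stands.
- The arm moves only by the shell command python3 -m handwheel 'ROWS'. ROWS is JSON, a list of rows, each a list of 5 numbers: the shift along the world's x, y, z in m, then the turn about the world's z in rad, then the opening, from -1 (shut) to 1 (fully open), so that 0 is half open. A call has 1 to 8 rows; each row shifts and turns the commanded pose from where the row before left it; what a row does not reach is not made up. A row lasts 1/8 s, in which the tool goes at most 62.5 mm and 10.7 degrees, less where a joint would pass 70% of its speed; a pose out of reach is approached as far as the arm can. A call with a gripper value outside its range is refused whole. The fingers move at their own pace and stop on an object; the grip force is fixed at half the most. Time passes only in rows, so rows that do not move let the fingers close. It gives the time, the measured TCP pose, the force and the opening at its end, in the units of the state.
- telemetry.get_obs(): the state, without advancing time (a new reading comes with each control period).
- get_image(name): name is "scene" or "side" or "wrist"; returns a dict with "color" (384x512x3 uint8, blue, green, red), "z_map" (384x512 float32, m along the optical axis (not along the pixel's ray), 0 where there is no reading), "vertical_fov" (degrees; the focal length in pixels is half the picture's height over the tangent of half this angle, whatever the lens; pixels are square), "cx", "cy" (the principal point, pixels), "dist_coeffs" ([k1, k2, p1, p2, k3] as OpenCV has them; the pictures are not rectified), "cam_to_world" (4x4, takes a point from camera to world coordinates). Camera axes: x right, y down, z forward; pixel columns grow to the right and rows downward; lengths in m; the calibration is good to about 2 mm. A picture is of the moment at which its call begins.
- workorder.close_job(): hands the job in, once; it reports no verdict.
The state is a dict: "time": time; "joint_pos": joint angles; "dq": joint speeds; "effort": joint torques, N m; "eef_pos": TCP position; "ee_rot": TCP orientation; "force": force on the tool from outside, world axes, zero at the start; "moment": the same for the moment, N m; "opening": finger opening in m.
Only numpy, scipy, OpenCV 4.12 (cv2) and the standard library are available. Lean on these libraries where they do the work, as an engineer would, in place of code of your own. Each camera call takes 0.05 s, during which the arm holds its last target. There are 200 camera calls.

## Task

Take the green stock tag out of its concrete holder and hang it by its hole on the brass peg at the back of the leaning display board, and let go of it. Then flip the board's kickstand down past its springy middle until it snaps fully down, and last swing the board up until it stands upright and finish while still holding it there, because it tips forward again if it is let go. Leave the pots where they stand.

Things in the scene. Friction and masses are not known exactly. Their poses are not given: they have to be found in the camera images.
- tag_hole (a point): Centre of the 26 mm round hole in the green stock tag, a flat upright plate 8 mm thick (its own x), 48 mm wide (its own y) and 120 mm tall (its own z, up), 50 g. The hole goes through along x; its centre is 78 mm above the tag's lower edge and 42 mm below its top edge. At the start the tag stands on edge with its lowest 30 mm in a slot of the holder, loosely (1 mm play each face).
- tag: The tag itself; origin at the centre of its lower edge, axes as for tag_hole.
- holder: Fixed grey concrete block, 64 x 90 mm (x, y), 42 mm tall, origin at the centre of its underside. A slot 10 mm wide (x), 52 mm long (y) and 30 mm deep is open to the top and holds the tag. It stands to the left or right of the board, swapped with the log planter.
- board_hinge (a point): The display board: black panel 204 mm wide (its y), 8 mm thick (its x) in a pine frame 240 mm wide, with a ledge and log slice on its front (+x), the tag peg and kickstand on its back (-x, robot's side). This point is the middle of the foot hinge, which runs along its y, 30 mm above the table; its z runs up the board. About 0.8 kg with all parts, front-heavy, so it tips to +x unless held; a pull of about 2 N at the top bar raises it.
- frame (a joint): Lean of the board about its foot hinge, rad: 0 = upright, +0.27 = leaning away from the robot on its stop (the start), negative = leaning towards the robot. With the kickstand down its foot meets the base at about -0.03 and stops the board there.
- top_bar (a point): A point on the axis of the round wooden top bar of the board, 18 mm diameter, along the board's y, 222 mm from the hinge; the point lies 30 mm to the -y side of the bar's middle. The panel under it ends 30 mm below the bar's axis, so fingers can straddle the bar from above.
- peg_root (a point): Where the brass tag peg leaves the panel's back. The peg is a round bar 8 mm in diameter that points to the board's -x, rising 5 deg (relative to the board) to its tip; board coordinates (-4, 75, 165) mm. A tag let go on the peg stays about where it was put or slides a little towards this end.
- peg_mid (a point): Middle of the peg's axis, 26 mm from its root.
- peg_tip (a point): Centre of the 12 mm ball that ends the peg, 52 mm from the root.
- kickstand (a joint): Angle of the kickstand about its pivot, rad: 0 = stowed (leg pointing to the board's -y, 15 deg above level), 1.97 = fully down on its stop. A spring drives it back to 0 below about 0.95 and on to 1.97 above; turning it over the middle takes 1 to 2 N at the red pin.
- kick_pivot (a point): Pivot of the kickstand on the back of the board. Its own x is the pivot axis; turning by a positive angle about this x lowers the leg. The -x direction points to the robot's side and up.
- kick_pin (a point): On the axis of the red push pin of the kickstand: 12 mm diameter, 50 mm long, along the pivot axis's -x from the leg; the point lies 30 mm out from the leg's axis (20 mm from the pin's free end) and 80 mm from the pivot axis. Press it down from above with the fingertips or pinch it.
- kick_foot (a point): Centre of the 18 mm rubber ball foot of the kickstand, at the end of the 12 mm thick steel leg, 120 mm from the pivot.
- stand: Fixed wooden base of the board, 240 x 270 mm (x, y), 20 mm thick, the middle of the plate 10 mm to -x of the origin; origin on the table under the foot hinge; its x and y match those of the upright board.
- log_planter: Bystander: bark-covered log planter, 100 mm across, 70 mm tall, open top; origin under its centre.
- glazed_pot: Bystander: brown glazed pot, 84 mm across, 85 mm tall; origin under its centre.
- stone_bowl: Bystander: grey stone bowl, 100 mm across, 50 mm tall; origin under its centre.
There are look-alikes about, which are no part of the job. There is more than one size of the tag; the job needs the middle-sized.

How it is judged:
On the way, in this order (a step that is already met when the one before it is completed fails the run):
1. the tag hangs on the board's peg by its hole, let go (distance between tag_hole and peg_mid below 0.036 m and angle between tag_hole's own z axis and vertical below 0.45 rad and contact force between tag and frame above 0.1 N and contact force between tag and the fingers below 0.05 N), for 0.3 s.
2. with the tag hanging, the kickstand is flipped fully down (all of step 1 and value of joint kickstand above 1.85 rad), for 0.2 s.
At the end, for the whole second after the job is handed in: Board still, upright within 0.07 rad, fingers holding it (over 0.4 N); kickstand down (over 1.85 rad); tag hanging on the peg by its hole (hole centre within 36 mm of the peg's middle, upright within 0.45 rad, resting on the board, fingers off it) (all of step 2 and value of joint frame between -0.07 and 0.07 rad and velocity of joint frame between -0.1 and 0.1 rad/s and contact force between the fingers and frame above 0.4 N); the arm keeps its last pose, push and grip.
It fails at once if the log planter is moved over 30 mm or tipped (distance of log_planter from where it was at the start of the episode above 0.03 m or angle between log_planter's own z axis and vertical above 0.35 rad).
It fails at once if the glazed pot is moved over 30 mm or tipped (distance of glazed_pot from where it was at the start of the episode above 0.03 m or angle between glazed_pot's own z axis and vertical above 0.35 rad).
It fails at once if the stone bowl is moved over 30 mm or tipped (distance of stone_bowl from where it was at the start of the episode above 0.03 m or angle between stone_bowl's own z axis and vertical above 0.35 rad).
It also fails if it takes over 67 s, if anything falls off the work surface, if the arm or the gripper's body presses on something with over 40 N, if the wrist force passes 120 N, or if a joint passes its speed limit or range.

## Working session

There is one attempt and no reset: what is moved stays moved. The work goes in short steps, Python scripts to look and compute and a shell command to move; the robot and the scene stay as the last step left them, time stands still between calls to the robot, and variables do not carry over. Pictures are saved under pics/ and viewed, about 8 in all and at most 12, crops included, and the job is handed in when it is done.

```bash
mkdir -p pics; ls
cat > h.py <<'E'
import numpy as np, cv2, pickle
from rig import telemetry, get_image, workorder
def grab(name,tag):
    d=get_image(name); pickle.dump(d,open(f'pics/{tag}.pkl','wb')); cv2.imwrite(f'pics/{tag}.png',d['color']); return d
def load(tag): return pickle.load(open(f'pics/{tag}.pkl','rb'))
def K(d):
    f=d['color'].shape[0]/2/np.tan(np.radians(d['vertical_fov'])/2); return np.array([[f,0,d['cx']],[0,f,d['cy']],[0,0,1.]])
def rays(d,uv):
    p=cv2.undistortPoints(np.array(uv,float).reshape(-1,1,2),K(d),np.array(d['dist_coeffs'],float)).reshape(-1,2)
    return np.c_[p,np.ones(len(p))]
def pt(d,uv,z=None):
    "world points from pixels by depth"
    uv=np.array(uv,float).reshape(-1,2); r=rays(d,uv)
    if z is None: z=np.array([d['z_map'][int(round(v)),int(round(u))] for u,v in uv])
    T=np.array(d['cam_to_world']); return (r*np.reshape(z,(-1,1)))@T[:3,:3].T+T[:3,3]
def tri(ds,uvs):
    A=np.zeros((3,3));b=np.zeros(3);L=[]
    for d,uv in zip(ds,uvs):
        T=np.array(d['cam_to_world']);r=T[:3,:3]@rays(d,[uv])[0];r/=np.linalg.norm(r);P=np.eye(3)-np.outer(r,r);A+=P;b+=P@T[:3,3];L.append((P,T[:3,3]))
    x=np.linalg.solve(A,b); return x,[np.linalg.norm(P@(x-c)) for P,c in L]
def proj(d,X):
    T=np.linalg.inv(np.array(d['cam_to_world'])); R,_=cv2.Rodrigues(T[:3,:3])
    return cv2.projectPoints(np.array(X,float).reshape(-1,1,3),R,T[:3,3],K(d),np.array(d['dist_coeffs'],float))[0].reshape(-1,2)
E
python3 - <<'E'
from h import *
a=grab('scene','s0');b=grab('side','d0')
for d in(a,b): print(np.round(d['cam_to_world'],2).tolist(),d['vertical_fov'],d['dist_coeffs'])
cv2.imwrite('pics/both0.png',cv2.resize(np.vstack([a['color'],b['color']]),None,fx=.78,fy=.78))
cv2.imwrite('pics/s0b.png',cv2.resize(a['color'],(800,600),interpolation=3))
cv2.imwrite('pics/d0b.png',cv2.resize(b['color'],(800,600),interpolation=3))
print(telemetry.get_obs())
E
```

```text
pics
[[-0.34, 0.75, -0.57, 1.1], [0.94, 0.27, -0.2, 0.2], [0.0, -0.6, -0.8, 1.0], [0.0, 0.0, 0.0, 1.0]] 50.54073376882938 [-0.02321222  0.          0.          0.          0.        ]
[[-0.98, -0.15, 0.13, 0.36], [-0.19, 0.67, -0.72, 0.92], [0.02, -0.73, -0.69, 1.04], [0.0, 0.0, 0.0, 1.0]] 43.467185944942386 [0.04930795 0.         0.         0.         0.        ]
{'time': 0.1, 'joint_pos': array([-1.31780938e+00,  2.59288394e-01,  1.53596913e+00, -8.44354308e-06,
        1.34799958e+00, -2.02763039e-01]), 'dq': array([-0.00067105, -0.00070928, -0.00315724,  0.00022233, -0.00040868,
       -0.00151963]), 'effort': array([ 3.96962263e-03, -4.46969962e+01, -2.91246790e+01, -1.54340114e-04,
        6.31374452e-03, -1.94154188e-05]), 'eef_pos': array([ 0.24199097, -0.4933784 ,  0.2305498 ]), 'ee_rot': array([-8.31859820e-04,  9.74148102e-01,  2.25908795e-01, -2.50119608e-05]), 'force': array([ 0.04277355,  0.09284652, -0.15504571]), 'moment': array([-0.00851819,  0.00788899, -0.04733497]), 'opening': 0.0848412697452526}
```

View pics/s0b.png

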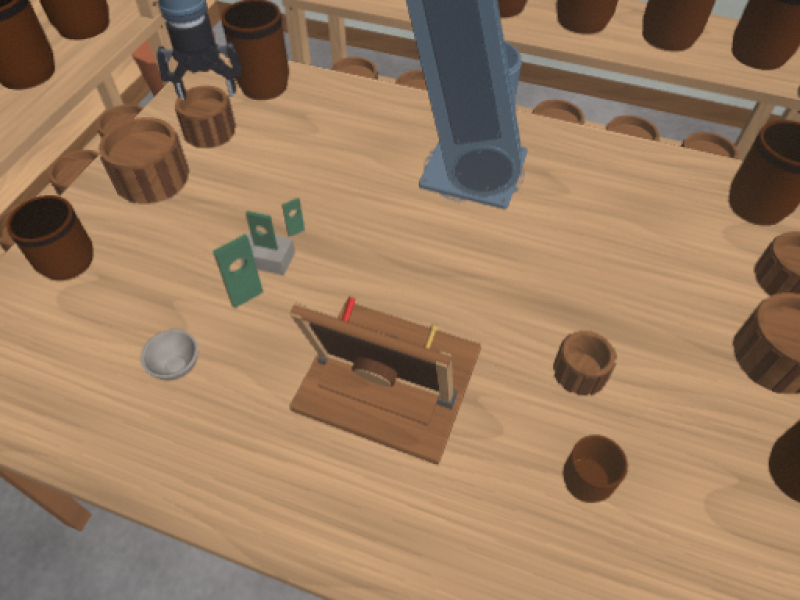

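View pics/d0b.png

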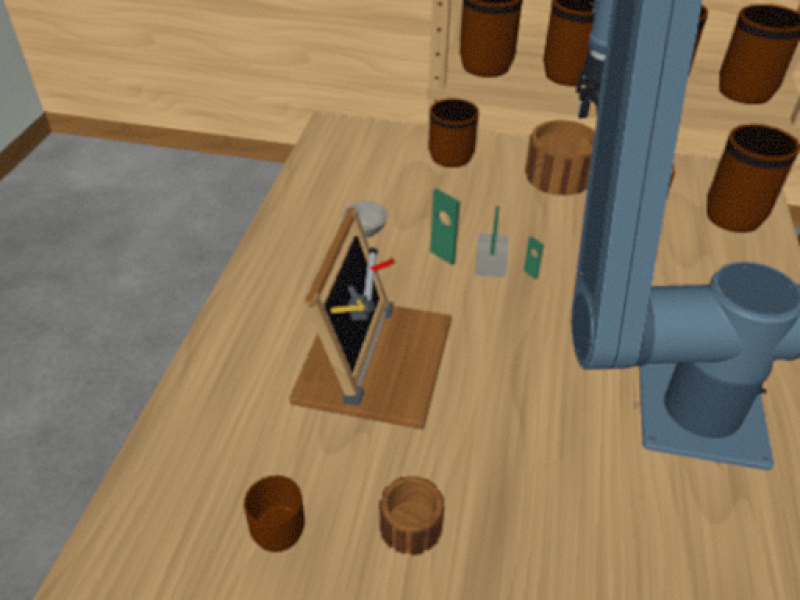

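The scene view shows the holder with the mid tag at about (262,232), the board in the middle (375,370), and large and small decoy tags either side. The planter and pot are on the +y side. Next I'll take enlarged crops.

Run:
```python
from h import *
a=load('s0')['color'];b=load('d0')['color']
# scene crop x130-320,y115-300 ; side crop x180-360,y110-280 ; scale 2.6/2.2
A=cv2.resize(a[120:300,130:320],None,fx=4.2,fy=3.3333*1,interpolation=2) if 0 else cv2.resize(a[120:300,130:320],None,fx=3.15,fy=3.15,interpolation=2)
cv2.imwrite('pics/cs.png',A)
B=cv2.resize(b[115:275,180:360],None,fx=3.7,fy=3.7,interpolation=2); cv2.imwrite('pics/cd.png',B); print(A.shape,B.shape)
# quick coarse
for n,u,v in (('s0',262,225),('s0',275,258),('s0',370,335),('s0',310,312),('s0',440,355),('s0',240,270),('s0',292,215),('s0',585,345),('s0',595,445),('s0',170,340),('s0',345,310),('s0',432,335),('s0',480,345),('s0',440,460),('s0',292,408)):
  print(n,u,v,pt(load(n),[[u*.64,v*.64]]).round(3))
```

```text
(567, 598, 3) (592, 666, 3)
s0 262 225 [[ 0.41  -0.313  0.109]]
s0 275 258 [[ 0.427 -0.289  0.04 ]]
s0 370 335 [[0.658 0.008 0.253]]
s0 310 312 [[ 0.651 -0.087  0.254]]
s0 440 355 [[0.655 0.11  0.252]]
s0 240 270 [[ 0.51  -0.311  0.09 ]]
s0 292 215 [[ 0.322 -0.3    0.054]]
s0 585 345 [[0.414 0.321 0.03 ]]
s0 595 445 [[0.612 0.365 0.054]]
s0 170 340 [[ 0.66  -0.386  0.032]]
s0 345 310 [[ 0.587 -0.064  0.185]]
s0 432 335 [[0.601 0.083 0.209]]
s0 480 345 [[0.47  0.142 0.017]]
s0 440 460 [[0.698 0.138 0.003]]
s0 292 408 [[ 0.7   -0.126  0.016]]
```

View pics/cs.png

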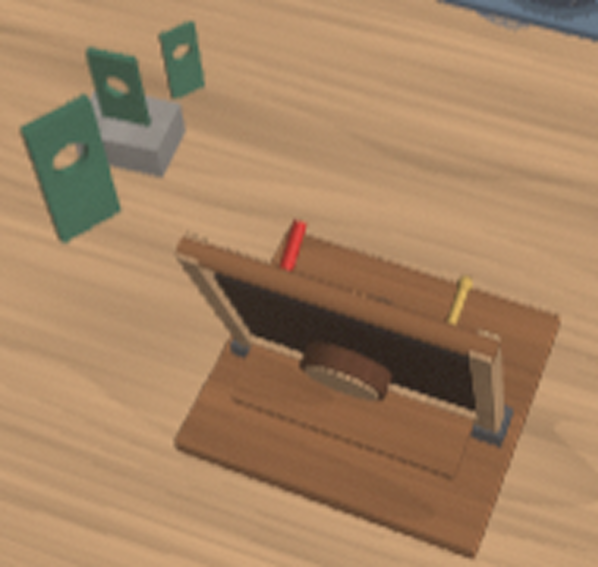

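View pics/cd.png

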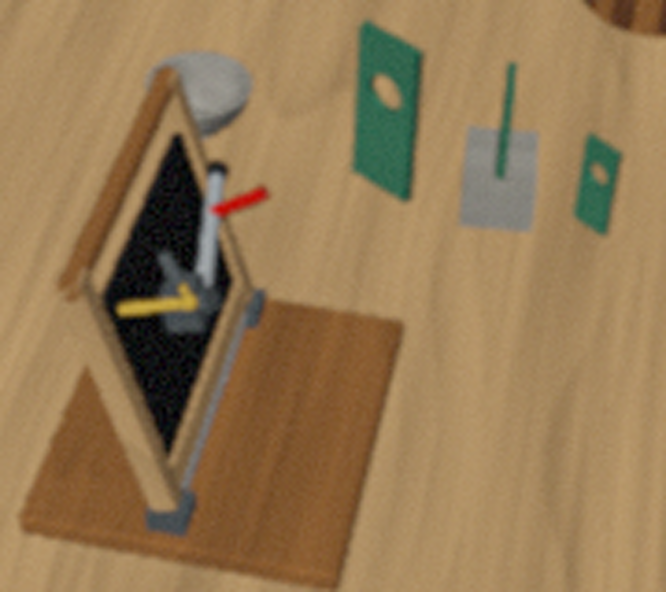

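The crops show the middle tag in the holder edge-on to the side camera, with its x axis roughly along world x. The pin tip is at crop (300,225)/(265,190) and the peg tip at (465,282)/(195,297). The base corners are also clear, so I'll fit the poses.

```bash
cat > fit.py <<'E'
from h import *
from scipy.optimize import least_squares
S=load('s0');D=load('d0')
s=lambda u,v:(u/3.15+130-.3,v/3.15+120-.3)
e=lambda u,v:(u/3.7+180-.3,v/3.7+115-.3)
def brd(p,X,lean=None):
    x,y,w,l=p; l=l if lean is None else lean
    c,n=np.cos(l),np.sin(l); X=np.atleast_2d(np.array(X,float))
    Y=np.c_[c*X[:,0]+n*X[:,2],X[:,1],-n*X[:,0]+c*X[:,2]+.03]
    return np.c_[np.cos(w)*Y[:,0]-np.sin(w)*Y[:,1]+x,np.sin(w)*Y[:,0]+np.cos(w)*Y[:,1]+y,Y[:,2]]
E
python3 - <<'E'
from fit import *
base=np.array([[-.13,.135],[.11,.135],[.11,-.135],[-.13,-.135]])
r5=np.radians(5)
tip=[-.004-.052*np.cos(r5),.075,.165+.052*np.sin(r5)]
root=[-.004,.075,.165]
def bw(p,i): return brd(p,[[base[i,0],base[i,1],-.01]],0)
obs=[(S,0,s(558,318)),(S,1,s(475,555)),(S,2,s(177,443)),(D,0,e(335,588)),(D,3,e(405,322)),(D,1,e(22,525))]
def res(p):
    r=[proj(d,bw(p,i))[0]-o for d,i,o in obs]
    r+=[proj(S,brd(p,tip))[0]-s(465,284),proj(D,brd(p,tip))[0]-e(193,297)]
    return np.ravel(r)
f=least_squares(res,[.595,.01,0,.27],loss='soft_l1');print(f.x.round(4));print(res(f.x).reshape(-1,2).round(1))
p=f.x;np.save('p.npy',p)
print('top bar',brd(p,[0,-.03,.222]),'up',brd(p,[0,-.03,.222],0),'pegroot/tip',brd(p,[root,tip]).round(4))
print('pin tip',tri([S,D],[s(300,223),e(267,190)]),'pin base',tri([S,D],[s(288,268),e(215,210)]))
print('foot side/only leg')
print('bar ends proj',proj(S,brd(p,[[0,.12,.222],[0,-.12,.222]])),s(490,345),s(185,240))
# tag: scene front face corners
print('tag hole',tri([S,D],[s(118,86),e(510,95)]))
print('tag top -y corner',tri([S,D],[s(89,50),e(512,64)]),tri([S,D],[s(134,58),e(512,64)]))
print('depth tag', pt(S,[s(110,70),s(130,100),s(137,115),s(105,60),s(98,55),s(128,64)]).round(4))
# holder top
print('holder', pt(S,[s(170,115),s(160,135),s(120,125)]).round(4))
E
```

```text
[ 0.595   0.0061 -0.0265  0.2591]
[[ 1.5 -0.6]
 [ 0.3 -0.2]
 [-1.3 -0.2]
 [ 0.7 -2. ]
 [-0.1 -0.1]
 [-1.8 -1.6]
 [ 0.4 -0.2]
 [-0.6  2.2]]
top bar [[ 0.65105643 -0.0253804   0.2445911 ]] up [[ 0.59420235 -0.02387296  0.252     ]] pegroot/tip [[0.6354 0.0801 0.1905]
 [0.5865 0.0814 0.2082]]
pin tip (array([ 0.56545758, -0.0619062 ,  0.19330864]), [np.float64(0.0016165071461242025), np.float64(0.001616507146124248)]) pin base (array([ 0.60086085, -0.05689071,  0.17551703]), [np.float64(0.00245806808680529), np.float64(0.0024580680868052595)])
foot side/only leg
bar ends proj [[288.04758971 231.01999505]
 [187.89822615 197.81222304]] (285.25555555555553, 229.2238095238095) (188.43015873015872, 195.8904761904762)
tag hole (array([ 0.41066053, -0.31889561,  0.10738024]), [np.float64(0.009196569916903884), np.float64(0.00919656991690385)])
tag top -y corner (array([ 0.40825217, -0.3418377 ,  0.1331715 ]), [np.float64(9.618350094629409e-05), np.float64(9.618350094615157e-05)]) (array([ 0.41177187, -0.29310979,  0.15726885]), [np.float64(0.01021924229902579), np.float64(0.010219242299025804)])
depth tag [[ 0.4118 -0.3212  0.117 ]
 [ 0.41   -0.3081  0.0779]
 [ 0.4086 -0.3052  0.0556]
 [ 0.4073 -0.3275  0.1239]
 [ 0.4077 -0.3336  0.1289]
 [ 0.4069 -0.303   0.1269]]
holder [[ 0.3865 -0.2824  0.0407]
 [ 0.4146 -0.2795  0.0423]
 [ 0.4161 -0.3224  0.0421]]
```

```bash
python3 - <<'E'
from fit import *
im=S['color'].astype(int); v,u=np.mgrid[120:165,155:182]
m=(im[120:165,155:182,1]>im[120:165,155:182,2]+15)&(S['z_map'][120:165,155:182]>0)
P=pt(S,np.c_[u[m],v[m]]); P=P[(np.abs(P[:,0]-.41)<.02)&(P[:,2]>.05)]
c=np.median(P,0);n=np.linalg.svd(P-c)[2][2];print(len(P),c,n,'extent',np.percentile(P,[2,98],0).round(4))
p=np.load('p.npy');b=tri([S,D],[s(300,223),e(267,190)])[0]
# pin in board coords
X=b-[p[0],p[1],.03];w,l=p[2],p[3];x=np.cos(w)*X[0]+np.sin(w)*X[1];y=-np.sin(w)*X[0]+np.cos(w)*X[1]
print('pintip board',np.cos(l)*x-np.sin(l)*X[2],y,np.sin(l)*x+np.cos(l)*X[2])
E
python3 -m handwheel '[[0.021,0.022,0,0.14,0.2],[0.021,0.022,0,0.14,0.2],[0.021,0.022,0,0.14,0.2],[0.021,0.022,0,0.14,0.2],[0.021,0.022,0,0.14,0.2],[0.021,0.022,0,0.14,0.2],[0.021,0.022,0,0.14,0.2],[0.021,0.022,0,0.135,0.2]]'
python3 - <<'E'
from h import *
d=grab('wrist','w1');o=telemetry.get_obs();print(o['eef_pos'],o['ee_rot'],o['opening'],np.round(d['cam_to_world'],3))
cv2.imwrite('pics/w1b.png',cv2.resize(d['color'],(800,600)))
E
```

```text
251 [ 0.4094379  -0.31787786  0.09698966] [0.99518086 0.09718711 0.01302763] extent [[ 0.4021 -0.3398  0.0519]
 [ 0.4136 -0.2973  0.1329]]
pintip board -0.06863923060400541 -0.06878174692124037 0.15075521318885446
time: 1.1
eef_pos: [0.4105, -0.3168, 0.2309]
ee_rot: [-0.0, 0.706, 0.709, 0.0]
force: [0.7, -0.2, 0.4]
opening: 0.0511
[ 0.41254142 -0.31417576  0.23095859] [-5.20903968e-04  7.03084021e-01  7.11105192e-01  1.41214038e-03] 0.05122495542180302 [[ 1.     0.006  0.001  0.41 ]
 [ 0.006 -0.965 -0.264 -0.25 ]
 [-0.001  0.264 -0.965  0.374]
 [ 0.     0.     0.     1.   ]]
```

View pics/w1b.png

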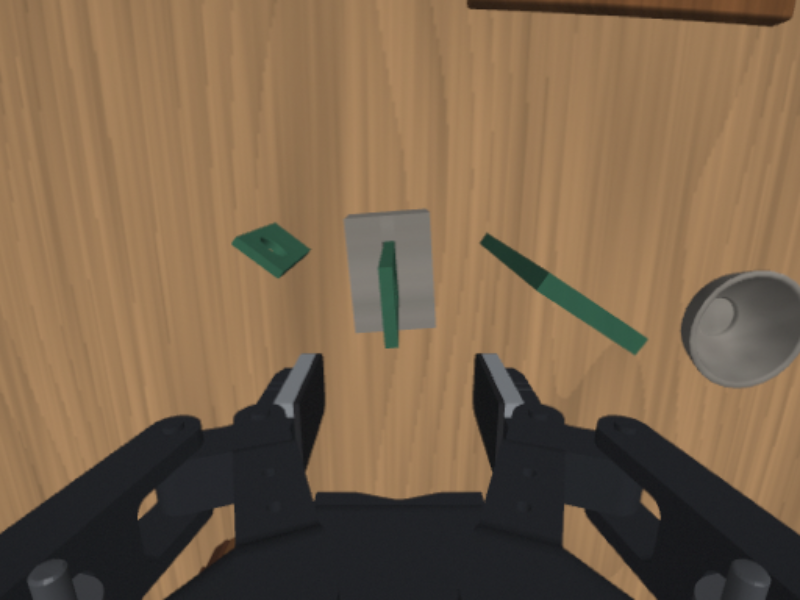

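The wrist view shows the tag's top edge running from (387,265) to (391,346), between the small and large decoys; the fingers straddle its line.

Run:
```python
from fit import *
W=load('w1');q=lambda u,v:(u*.64-.2,v*.64-.2)
T=np.array(W['cam_to_world'])
def atz(uv,z):
    r=T[:3,:3]@rays(W,[uv])[0]; return T[:3,3]+r*(z-T[2,3])/r[2]
print('top edge far/near mid',atz(q(386.5,265),.132),atz(q(391.5,346.5),.132))
print('holder',[atz(q(*c),.042).round(4) for c in((347,216),(430,210),(435,326),(355,332))])
print('tri top +y', tri([W,S],[q(379,266),s(134,58)]),'top -y',tri([W,S,D],[q(391,347),s(89,50),e(512,64)]))
print('depth',pt(W,[q(388,300),q(390,335),q(420,240),q(365,300)]).round(4))
```

```text
top edge far/near mid [ 0.40337498 -0.29734641  0.132     ] [ 0.4062152 -0.345703   0.132    ]
holder [array([ 0.3717, -0.2782,  0.042 ]), array([ 0.4331, -0.2735,  0.042 ]), array([ 0.4392, -0.3637,  0.042 ]), array([ 0.3758, -0.3691,  0.042 ])]
tri top +y (array([ 0.39942304, -0.29930184,  0.12886351]), [np.float64(0.0008182182656836028), np.float64(0.000818218265683448)]) top -y (array([ 0.40691336, -0.34455977,  0.13141926]), [np.float64(0.0018551625648557005), np.float64(0.0014181306761868668), np.float64(0.0014996605292836509)])
depth [[ 0.4042 -0.3177  0.1312]
 [ 0.4053 -0.3386  0.1318]
 [ 0.426  -0.2956  0.0427]
 [ 0.3841 -0.3426  0.0422]]
```

```bash
python3 -m handwheel '[[-0.005,-0.0035,0,0.06,0.1],[0,0,-0.04,0,0.1],[0,0,-0.04,0,0.1],[0,0,-0.042,0,0.1],[0,0,0,0,0],[0,0,0,0,-1],[0,0,0,0,-1],[0,0,0,0,-1]]'
python3 -m handwheel '[[0,0,0,0,-1],[0,0,0,0,-1]]'
```

```text
time: 2.15
eef_pos: [0.4058, -0.3226, 0.1114]
ee_rot: [0.002, 0.685, 0.728, -0.001]
force: [-2.4, 0.6, 6.8]
opening: 0.0066
time: 2.4
eef_pos: [0.4057, -0.3226, 0.1114]
ee_rot: [0.002, 0.686, 0.728, -0.001]
force: [-1.5, 0.3, 6.5]
opening: 0.0066
```

```bash
python3 -m handwheel '[[0,0,0.02,0,-1],[0,0,0.05,0,-1],[0,0,0.06,0,-1],[0.01,0.05,0,0,-1],[0.01,0.05,0,0,-1],[0.01,0.06,0,-0.04,-1],[0.01,0.06,0,-0.04,-1],[0.01,0.06,0,0,-1]]'
python3 -m handwheel '[[0.01,0.06,0,0,-1],[0.01,0.06,0,0,-1],[0.03,0.004,0,0,-1],[0.03,0,0,0,-1],[0,0,0,0,-1]]'
python3 - <<'E'
from h import *
a=grab('scene','s1');b=grab('side','d1');o=telemetry.get_obs();print(o['eef_pos'],o['ee_rot'],o['opening'],o['force'])
A=cv2.resize(a['color'][110:260,180:320],None,fx=4,fy=4,interpolation=2)
B=cv2.resize(b['color'][100:250,180:320],None,fx=4,fy=4,interpolation=2)
cv2.imwrite('pics/ab1.png',cv2.resize(np.hstack([A,B]),None,fx=5/7,fy=5/7,interpolation=cv2.INTER_AREA))
E
```

```text
time: 3.4
eef_pos: [0.4554, -0.0395, 0.2403]
ee_rot: [0.001, 0.714, 0.7, 0.001]
force: [1.7, -0.6, -1.5]
opening: 0.0063
time: 4.03
eef_pos: [0.5367, 0.083, 0.2396]
ee_rot: [0.001, 0.714, 0.7, 0.001]
force: [0.6, 0.1, -0.0]
opening: 0.0067
[0.53472924 0.08273232 0.23946229] [-1.87379760e-04  7.14114805e-01  7.00028569e-01 -1.17166719e-04] 0.007097301864287249 [ 0.05300775  0.10434072 -0.25676813]
```

View pics/ab1.png

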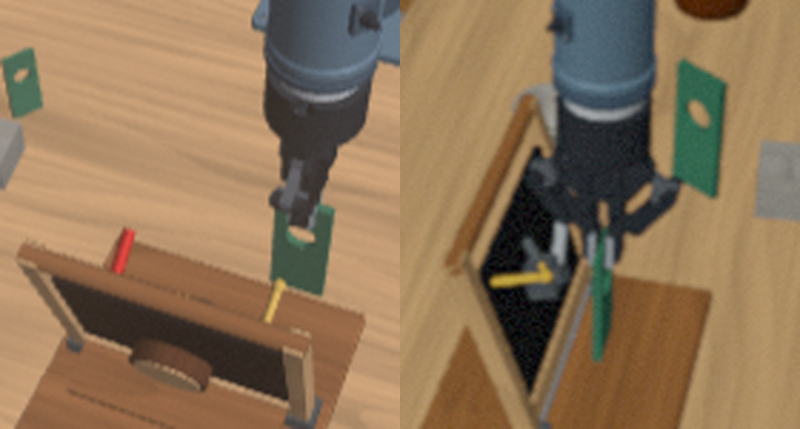

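The tag is in the jaws, hanging plumb, its lower corners at (270,279) and (323,293) in the left crop. The peg tip is at (281,285) left and (547,270) right. I'll triangulate both.

Run:
```python
from fit import *
A=load('s1');B=load('d1');k=20/7
a=lambda u,v:(u/k+180-.4,v/k+110-.4);b=lambda u,v:((u-400)/k+180-.4,v/k+100-.4)
print('bottom +y corner',tri([A,B],[a(323,293),b(599,361)]))
print('bot pred -y,+y',pt(A,[a(300,270),a(315,250),a(285,265)]).round(4))
print('peg tip first',tri([S,D],[s(465,284),e(193,297)]),'now',tri([A,B],[a(281,287),b(546,271)]))
print('peg mid/root scene depth',pt(A,[a(279,292),a(275,300),a(271,311),a(268,318)]).round(4))
print('peg side depth',pt(B,[b(545,271),b(530,275),b(515,279),b(500,282)]).round(4), pt(D,[e(190,298),e(150,305),e(125,310)]).round(4))
# hole bottom edge pixel estimate
print('pred hole', proj(A,[[.5347,.0827,.218],[.5307,.0827,.205]])-[180,110])
p=np.load('p.npy');print('pred bar depth', brd(p,[0,.0,.222]),'bar top scene depth',pt(A,[a(170,292),a(90,266),a(240,318)]).round(4))
```

```text
bottom +y corner (array([0.53600568, 0.10764197, 0.14091668]), [np.float64(0.0013090268922842188), np.float64(0.0013090268922843116)])
bot pred -y,+y [[0.5402 0.0863 0.17  ]
 [0.5402 0.0972 0.2051]
 [0.5389 0.0723 0.1689]]
peg tip first (array([0.58726263, 0.07933845, 0.21148721]), [np.float64(0.0024105967473301865), np.float64(0.0024105967473301367)]) now (array([0.58955992, 0.08147298, 0.21488725]), [np.float64(0.0023209858569398123), np.float64(0.002320985856939825)])
peg mid/root scene depth [[0.5928 0.0821 0.2086]
 [0.5997 0.081  0.2061]
 [0.609  0.0808 0.2031]
 [0.6162 0.0806 0.2031]]
peg side depth [[0.6037 0.0256 0.1622]
 [0.6028 0.0796 0.2078]
 [0.6163 0.0808 0.2013]
 [0.63   0.0811 0.1952]] [[0.588  0.0776 0.2111]
 [0.6146 0.0828 0.204 ]
 [0.6323 0.0833 0.1961]]
pred hole [[105.09343935  80.53951762]
 [105.23675229  82.46317719]]
pred bar depth [[0.65185157 0.00460906 0.2445911 ]] bar top scene depth [[ 0.6512  0.0108  0.2555]
 [ 0.6503 -0.0561  0.2564]
 [ 0.6539  0.0684  0.2534]]
```

```bash
python3 -m handwheel '[[0.02,-0.002,-0.008,0,-1],[0.01,0,0,0,-1],[0,0,0,0,-1],[0.01,0,0,0,-1],[0.01,0,-0.001,0,-1],[0.01,0,-0.003,0,-1],[0.009,0,-0.003,0,-1],[0,0,0,0,-1]]'
python3 - <<'E'
from h import *
a=grab('scene','s2');b=grab('side','d2');o=telemetry.get_obs();print(o['eef_pos'],o['opening'],o['force'])
A=cv2.resize(a['color'][130:230,210:310],None,fx=4,fy=4,interpolation=2)
B=cv2.resize(b['color'][130:230,200:300],None,fx=4,fy=4,interpolation=2)
cv2.imwrite('pics/ab2.png',np.hstack([A,B]))
E
```

```text
time: 5.12
eef_pos: [0.6045, 0.0806, 0.2235]
ee_rot: [-0.0, 0.714, 0.7, -0.0]
force: [-0.5, 0.7, -0.2]
opening: 0.0069
[0.60398068 0.0806657  0.22396588] 0.00664657296168262 [-0.01801267  0.47869495 -1.21514225]
```

View pics/ab2.png

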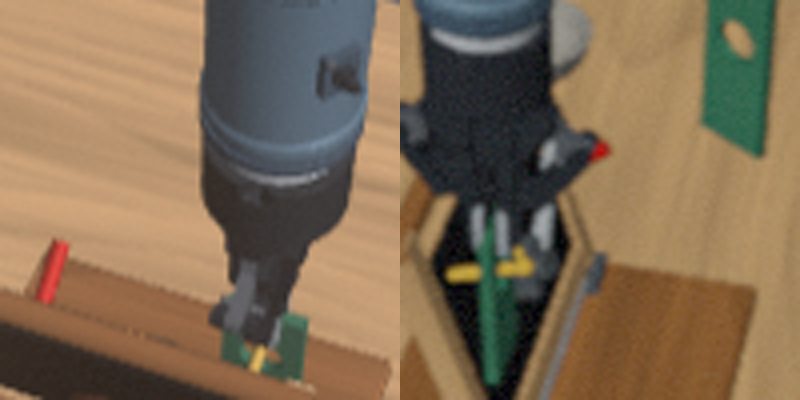

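The peg passes through the hole: it shows on both sides of the tag in the right crop, around (450–530, 268). Now lower it until it bears, then release.

```bash
python3 -m handwheel '[[0.003,0,-0.004,0,-1],[0,0,-0.003,0,-1],[0,0,0,0,-1]]'; python3 -m handwheel '[[0,0,-0.002,0,-1],[0,0,0,0,-1]]'
```

```text
time: 5.6
eef_pos: [0.6068, 0.0807, 0.2169]
ee_rot: [-0.0, 0.714, 0.7, -0.0]
force: [-0.1, 0.3, -0.2]
opening: 0.007
time: 5.85
eef_pos: [0.607, 0.0807, 0.2152]
ee_rot: [-0.0, 0.714, 0.7, -0.0]
force: [0.4, 0.4, -0.8]
opening: 0.0064
```

```bash
python3 -m handwheel '[[0,0,-0.001,0,-1],[0,0,0,0,-0.8],[0,0,0,0,-0.6],[0,0,0,0,-0.5],[0,0,0,0,-0.5],[0,0,0,0,-0.5]]'
python3 - <<'E'
from h import *
a=grab('scene','s3');b=grab('side','d3')
A=cv2.resize(a['color'][130:230,210:310],None,fx=4,fy=4,interpolation=2)
B=cv2.resize(b['color'][130:230,200:300],None,fx=4,fy=4,interpolation=2)
cv2.imwrite('pics/ab3.png',np.hstack([A,B]))
E
```

```text
time: 6.6
eef_pos: [0.6071, 0.0807, 0.2143]
ee_rot: [0.0, 0.714, 0.7, 0.0]
force: [0.2, 0.2, -0.3]
opening: 0.0211
```

View pics/ab3.png

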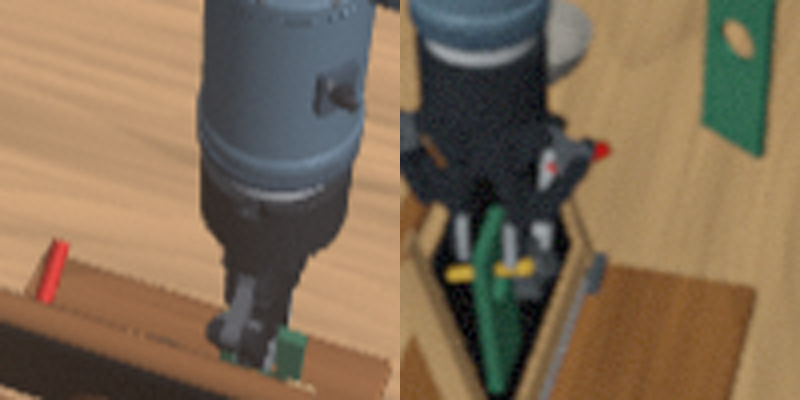

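The tag hangs on the peg, tilted a little, with its top near the robot-side finger. I'll ease that finger away, then rise.

```bash
python3 -m handwheel '[[-0.004,0,0,0,-0.4],[0,0,0,0,-0.4],[0,0,0.01,0,-0.4],[0,0,0.015,0,-0.4],[0,0,0.02,0,-0.4],[0,0,0.03,0,-0.4],[-0.03,-0.02,0.02,0,-0.4],[-0.05,-0.04,0,0,-0.4]]'; python3 -m handwheel '[[-0.03,-0.04,0,0,-1],[0,-0.03,0,0,-1]]';python3 - <<'E'
from h import *
a=grab('scene','s4');b=grab('side','d4');print(telemetry.get_obs()['eef_pos'])
A=cv2.resize(a['color'][130:230,210:310],None,fx=4,fy=4,interpolation=2)
B=cv2.resize(b['color'][130:230,200:300],None,fx=4,fy=4,interpolation=2)
cv2.imwrite('pics/ab4.png',np.hstack([A,B]))
E
```

```text
time: 7.7
eef_pos: [0.5255, 0.0214, 0.3123]
ee_rot: [0.002, 0.713, 0.701, 0.002]
force: [0.2, -1.2, 0.5]
opening: 0.0258
time: 7.95
eef_pos: [0.4927, -0.0494, 0.3115]
ee_rot: [0.001, 0.714, 0.7, 0.0]
force: [0.3, 0.1, 0.0]
opening: -0.0002
[ 0.49431882 -0.05101542  0.31101364]
```

View pics/ab4.png

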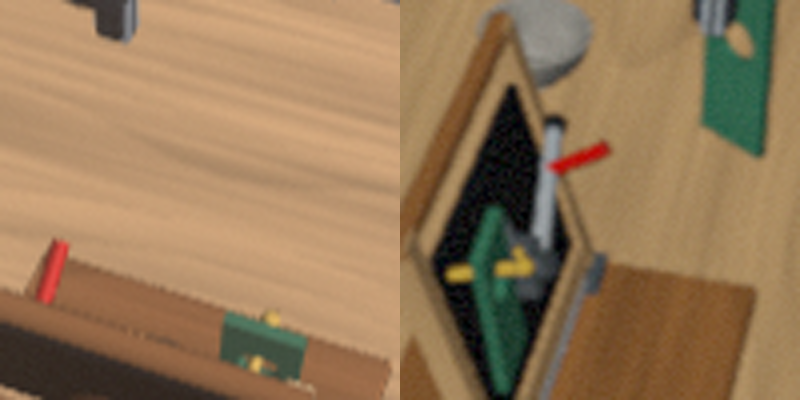

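The tag hangs free mid-peg, the ball at (523,255) on one side and the root side visible on the other. Next I'll locate the pin.

Run:
```python
from fit import *
A=load('s4');B=load('d4')
a=lambda u,v:(u/4+210-.4,v/4+130-.4);b=lambda u,v:((u-400)/4+200-.4,v/4+130-.4)
print('tip',tri([A,B],[a(61,243),b(606,149)]))
print('depth scene',pt(A,[a(59,248),a(56,262),a(52,275),a(49,290)]).round(4))
print('depth side',pt(B,[b(602,151),b(590,155),b(575,160),b(563,165)]).round(4))
print('leg side',pt(B,[b(551,150),b(547,200),b(542,235),b(556,124)]).round(4))
```

```text
tip (array([ 0.56623914, -0.06116235,  0.19259156]), [np.float64(8.71412972470034e-05), np.float64(8.714129724709102e-05)])
depth scene [[ 0.5717 -0.0601  0.195 ]
 [ 0.5784 -0.0598  0.1892]
 [ 0.5825 -0.0613  0.1801]
 [ 0.5916 -0.0597  0.177 ]]
depth side [[ 0.5684 -0.0579  0.1931]
 [ 0.5766 -0.0575  0.1883]
 [ 0.5871 -0.0577  0.1817]
 [ 0.5957 -0.058   0.1754]]
leg side [[ 0.6077 -0.0731  0.1741]
 [ 0.6018 -0.0351  0.162 ]
 [ 0.5989 -0.0074  0.1551]
 [ 0.6085 -0.0924  0.1817]]
```

```bash
python3 -m handwheel '[[0.044,-0.005,-0.03,0,-1],[0.044,-0.005,-0.05,0,-1],[0,0,-0.02,0,-1],[0,0,-0.01,0,-1],[0,0,-0.008,0,-1],[0,0,0,0,-1]]'
```

```text
time: 8.8
eef_pos: [0.5795, -0.0578, 0.1953]
ee_rot: [0.0, 0.714, 0.7, 0.0]
force: [-0.4, 0.7, -0.3]
opening: -0.0
```

```bash
python3 -m handwheel '[[0,-0.004,-0.004,0,-1],[-0.005,-0.002,-0.009,0,-1],[-0.005,-0.001,-0.009,0,-1],[-0.005,0.001,-0.009,0,-1],[-0.005,0.002,-0.009,0,-1]]'; python3 -m handwheel '[[-0.005,0.004,-0.008,0,-1],[-0.005,0.004,-0.008,0,-1],[-0.004,0.006,-0.007,0,-1]]'
```

```text
time: 9.43
eef_pos: [0.5588, -0.0619, 0.1537]
ee_rot: [-0.0, 0.714, 0.7, -0.0]
force: [-0.4, -0.3, 1.5]
opening: 0.0003
time: 9.8
eef_pos: [0.545, -0.0476, 0.1309]
ee_rot: [-0.0, 0.714, 0.7, -0.0]
force: [0.1, -0.6, 0.4]
opening: 0.0001
```

```bash
python3 -m handwheel '[[-0.004,0.007,-0.007,0,-1],[-0.004,0.008,-0.007,0,-1],[-0.003,0.009,-0.007,0,-1],[0,0,0,0,-1],[0,0,0,0,-1]]'
python3 - <<'E'
from h import *
a=grab('scene','s5');b=grab('side','d5');print(telemetry.get_obs()['force'])
A=cv2.resize(a['color'][130:230,210:310],None,fx=4,fy=4,interpolation=2)
B=cv2.resize(b['color'][130:230,200:300],None,fx=4,fy=4,interpolation=2)
cv2.imwrite('pics/ab5.png',np.hstack([A,B]))
E
```

```text
time: 10.42
eef_pos: [0.5348, -0.0241, 0.1107]
ee_rot: [0.0, 0.714, 0.7, 0.0]
force: [-0.6, 0.5, 0.2]
opening: 0.0
[ 0.58554036 -1.16098663  0.35685277]
```

View pics/ab5.png

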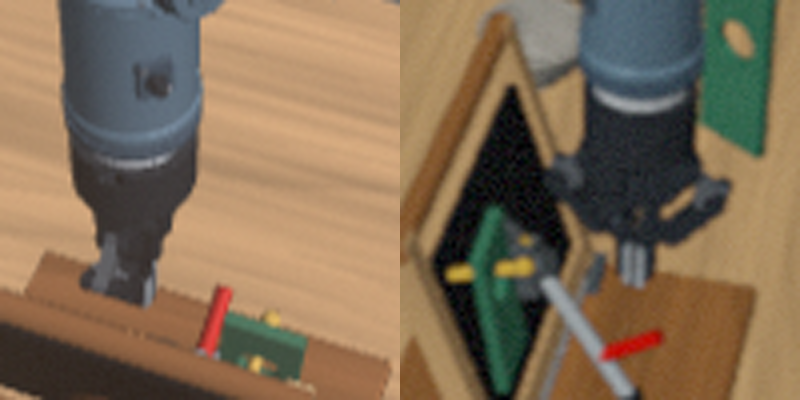

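The kickstand has swung to the other side, with the leg running down to (630,390) and the pin at (635,345); the tag is still on the peg. I'll check the angle, then go over the bar.

```bash
python3 - <<'E'
from fit import *
A=load('s5');B=load('d5')
a=lambda u,v:(u/4+210-.4,v/4+130-.4);b=lambda u,v:((u-400)/4+200-.4,v/4+130-.4)
x,_=tri([A,B],[a(224,290),b(661,337)]);C=np.array([.566,.016,.192-.0178])-np.array([.0104,0,0]);print('tip',x,_)
v=x-C; print('leg angle deg',np.degrees(np.arctan2(v[2]*.86+v[0]*.5,-v[1])),'rot',np.radians(15)-np.arctan2(v[2]*.86+v[0]*.5,-v[1]))
E
python3 -m handwheel '[[-0.03,0,0.03,0,-0.8],[0,0,0.06,0,0.2],[0,0,0.06,0,0.2],[0,0,0.05,0,0.2],[0.05,-0.003,0,0,0.2],[0.05,-0.003,0,0,0.2],[0.047,0,0,0,0.2],[0,0,0,0,0.2]]'
python3 - <<'E'
from fit import *
W=grab('wrist','w6');o=telemetry.get_obs();print(o['eef_pos'],o['opening'])
p=np.load('p.npy');print(proj(W,brd(p,[[0,-.12,.222],[0,-.03,.222],[0,.12,.222]]))*1.5)
A=grab('scene','s6')
cv2.imwrite('pics/w6b.png',cv2.resize(W['color'],None,fx=1.5,fy=1.5))
E
```

```text
tip [0.50993537 0.02765568 0.11014598] [np.float64(0.0008923724736887703), np.float64(0.0008923724736888296)]
leg angle deg -98.50765316872632 rot 1.981082274006049
time: 11.52
eef_pos: [0.6537, -0.0307, 0.308]
ee_rot: [-0.001, 0.714, 0.7, -0.001]
force: [0.2, -0.0, -0.2]
opening: 0.0512
[ 0.65212547 -0.03045637  0.3088647 ] 0.05109610239816588
[[377.15346554 447.80359155]
 [377.86076901 295.30127348]
 [379.58516898 -44.91016777]]
```

View pics/w6b.png

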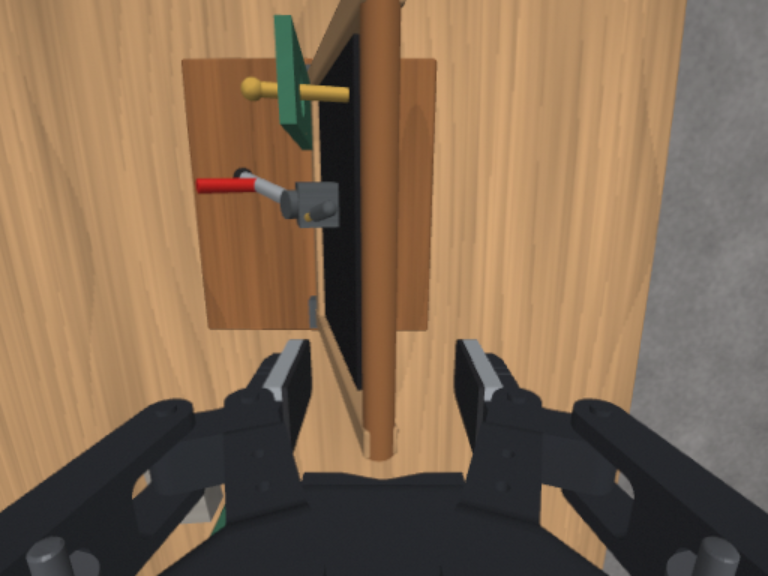

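The bar is centred between the fingers (bar at u≈380, fingers at 305 and 460), the kickstand is down (rotation about 1.98) and the tag is on its peg. Descend and grip.

```bash
python3 -m handwheel '[[0,0,-0.03,0,0.2],[0,0,-0.03,0,0.2],[0,0,-0.018,0,0.2],[0,0,0,0,0.2],[0,0,0,0,-0.3],[0,0,0,0,-0.7],[0,0,0,0,-0.7],[0,0,0,0,-0.7]]'
```

```text
time: 12.62
eef_pos: [0.6517, -0.0302, 0.2346]
ee_rot: [0.001, 0.714, 0.7, 0.001]
force: [-2.9, -0.4, 6.9]
opening: 0.0159
```

```bash
python3 -m handwheel '[[-0.007,0,0.002,0,-0.7],[-0.007,0.0004,0.0017,0,-0.7],[-0.007,0,0.0013,0,-0.7],[-0.007,0.0004,0.001,0,-0.7],[-0.007,0,0.0008,0,-0.7],[-0.007,0.0004,0.0006,0,-0.7],[-0.007,0,0.0004,0,-0.7],[-0.007,0.0004,0.0002,0,-0.7]]'; python3 -m handwheel '[[-0.002,0,0,0,-0.7],[0,0,0,0,-0.7],[0,0,0,0,-0.7]]'
python3 - <<'E'
from fit import *
A=grab('scene','s7');B=grab('side','d7');p=np.load('p.npy')
for l in(0,.05): print(l,proj(A,brd(p,[[0,.12,.222],[0,-.12,.222]],l)).round(1).tolist(),proj(B,brd(p,[[0,.12,.222],[0,-.12,.222]],l)).round(1).tolist())
a=cv2.resize(A['color'][130:230,210:310],None,fx=4,fy=4,interpolation=2)
b=cv2.resize(B['color'][130:230,200:300],None,fx=4,fy=4,interpolation=2)
cv2.imwrite('pics/ab7.png',np.hstack([a,b]))
E
```

```text
time: 13.62
eef_pos: [0.5974, -0.0289, 0.2433]
ee_rot: [0.003, 0.714, 0.7, 0.002]
force: [5.9, 0.0, -5.9]
opening: 0.0154
time: 14.0
eef_pos: [0.5941, -0.0287, 0.2428]
ee_rot: [0.002, 0.714, 0.7, 0.001]
force: [1.0, 0.1, 10.1]
opening: 0.0153
0 [[296.4, 208.6], [198.5, 177.5]] [[221.6, 196.0], [246.0, 136.5]]
0.05 [[294.8, 212.6], [196.4, 181.1]] [[217.0, 195.3], [242.1, 136.0]]
```

View pics/ab7.png

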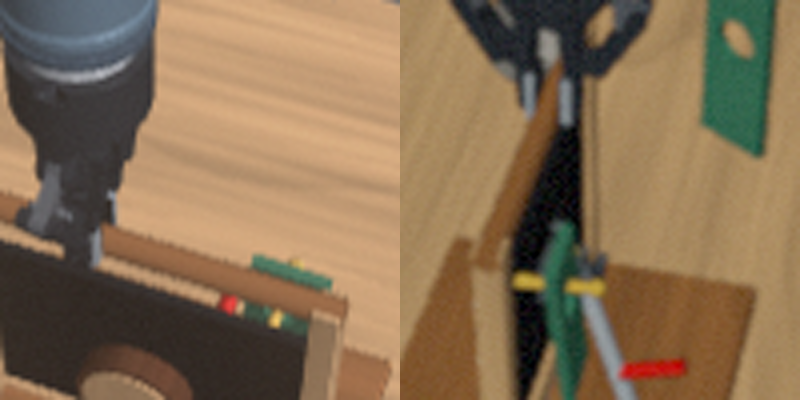

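The board stands upright with the fingers on the bar, the tag hanging on the peg and the leg down. I'll let it settle and check the lean and stillness by numbers.

```bash
python3 -m handwheel '[[0,0,0,0,-0.7],[0,0,0,0,-0.7],[0,0,0,0,-0.7],[0,0,0,0,-0.7],[0,0,0,0,-0.7],[0,0,0,0,-0.7],[0,0,0,0,-0.7],[0,0,0,0,-0.7]]'
python3 - <<'E'
from fit import *
A=grab('scene','s8');B=grab('side','d8');A0=load('s7')
a=lambda u,v:(u/4+210-.4,v/4+130-.4);b=lambda u,v:((u-400)/4+200-.4,v/4+130-.4)
U=[a(150,240),a(200,255),a(250,270),a(300,287)]
print('bar top',pt(A,U).round(4))
pn=pt(A,[a(30,270),a(60,290),a(60,340),a(200,320),a(230,350),a(260,370)]);print('panel front',pn.round(4), 'lean fit',np.polyfit(pn[:,2],pn[:,0],1))
print('pin tip',tri([A,B],[a(229,305),b(685,368)]))
print('diff',[np.abs(x['color'].astype(int)-y['color']).mean().round(2) for x,y in((A,A0),(B,load('d7')))])
print('dq',np.abs(telemetry.get_obs()['dq']).max())
E
```

```text
time: 15.1
eef_pos: [0.5942, -0.0288, 0.2428]
ee_rot: [0.002, 0.714, 0.7, 0.001]
force: [1.4, -0.2, 11.2]
opening: 0.0156
bar top [[0.5931 0.008  0.262 ]
 [0.5919 0.0376 0.2598]
 [0.5936 0.0676 0.2619]
 [0.596  0.0974 0.263 ]]
panel front [[ 0.5957 -0.069   0.1994]
 [ 0.5962 -0.0499  0.188 ]
 [ 0.5957 -0.0536  0.1297]
 [ 0.5994  0.0409  0.2062]
 [ 0.6     0.0603  0.1847]
 [ 0.6006  0.0797  0.1739]] lean fit [0.02336924 0.59371928]
pin tip (array([0.49543419, 0.02573793, 0.07725364]), [np.float64(0.004545164709649672), np.float64(0.004545164709649724)])
diff [np.float64(1.08), np.float64(2.42)]
dq 0.0019466977848953118
```

```bash
python3 -c "from rig import workorder; print(workorder.close_job())"
```

```text
the job is handed in; nothing more can be done
None
```

I hung the middle-sized tag on the peg and let go of it. I then flipped the kickstand past its middle until it snapped down, swung the board upright by its top bar, and handed the job in at about 15 s while still gripping the bar. The hand-in gave no verdict.

**Last checks**
- **Tag:** it hung near the middle of the peg with the fingers clear of it. In the final picture it was still on the peg after the swing. I did not measure the hole-to-peg-middle distance after release.
- **Kickstand:** it measured about 1.98 rad after the snap, and the picture and pin position after the swing fit with it still being down.
- **Board:** the lean came out between 0.00 and 0.02 rad from three estimates (gripper travel, bar height and a fit to the panel front). I saw no movement over the last second.
- **Grip:** the fingers were closed on the bar at about 15.6 mm. I could not read the finger-to-board contact force directly.
- **Pots:** the planned paths kept clear of them and I saw no contact, but I did not measure their positions again at the end.

**Disagreements**
- The first fit of the board gave a starting lean of 0.259 rad against the stated 0.27. The peg's height differed by about 3 mm between methods. Both were within tolerance.
- The wrist force read about 11 N upwards while gripping the bar. I put that down to the pads swinging forward as they close, since gripping the tag gave a similar 7 N.

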